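# Give a travel adapter one blow on the spring-hammer impact rig

## Task

Impact-test the white travel adapter on the spring-hammer rig. Draw the hammer back by its upright peg, feeling for the sear, until the sear catches and the hammer stays cocked by itself, without hauling it hard against the overtravel stop just behind; then stand the adapter upright in the nest, its narrow end flush against the anvil, and let go of it. With the hand clear of the hammer, press the trip plate's thumb pad so that the hammer flies and ends resting against the adapter in the nest; leave the power bricks and the mains plug where they lie.

Things in the scene. Friction and masses are not known exactly. Their poses are not given: they have to be found in the camera images.
- impact_rig: Spring-hammer impact rig, fixed: grey L-shaped base plate 215 x 310 x 10 mm with spring post, hammer arm, nest, anvil and trip plate. Origin on its underside; rig axes: x away from the robot, y left, z up at yaw 0. In rig mm: pivot at (70, 0), middle of nest x = -55, nest floor z = 16, anvil face y = 91.
- nest (a point): Point on the nest floor (z = 16 mm) where the middle of the adapter's underside stands when its narrow end is flush against the anvil; axes as the rig's, y towards the anvil. Two guide rails along y, 49.4 mm apart, 61 mm long, tops 17 mm above the floor and flared to 57 mm apart. The end towards -y is open; the hammer head stands in it until cocked.
- anvil (a point): Foot of the anvil's flat upright face on the nest floor, midway between the rails; 36.5 mm beyond the nest point along the rig's y. The anvil block is 78 mm wide (rig x) and its top is 80 mm above the worktop.
- pivot (a point): Top of the spring post (20 mm radius, 109 mm above the worktop) on the vertical pivot axis of the hammer arm.
- hammer (a joint): Arm angle q, rad. Seen from above it points from the pivot along rig (-cos q, -sin q): 0 is the sprung rest in the open end of the nest; q grows as it is drawn back, counter-clockwise. Spring pull at the peg 2.9 N + 3.6 N per rad. The sear, set differently each time, not reported, catches it between q = 1.02 and 1.55; let go earlier it flies back. On a seated adapter it rests at 0.05.
- peg (a point): Middle of the black upright peg (14 mm across, 42 mm tall, free from 68 to 110 mm above the worktop, this point at 89) on the hammer head (steel, 28 mm across, 46 long, top at 66 mm), 125 mm from the pivot. By it the hammer is drawn. Riding up the sear's ramp, the last 20 mm before the catch take 2 to 6 N more at the peg; as the sear snaps in it turns to a few N less.
- trip_plate: Sprung steel plate with the sear block, hinged at its inner edge 45 mm from the pivot (origin there, 32.5 mm high; x outward along the hammer's direction at q = 1.25, y the way the hammer is drawn). On the block, 2.5 mm of peg travel behind the catch, stands the rigid overtravel stop: pulling on there raises the force steeply; over 30 N of hammer on block harms it.
- thumb_pad (a point): Middle of the ribbed thumb pad at the plate's outer end, on its upper face, 35 mm above the worktop, 205 mm from the pivot; pad 60 mm wide, 40 mm long. Pressed straight down 12 to 14 mm with some 4 to 9 N it drops the sear and frees the hammer (it bottoms at 17 mm); it springs up again when let go.
- travel_adapter: The specimen: white box-shaped travel adapter, 45 (its x) x 73 (its y) x 67 mm tall, about 0.14 kg, standing upright; origin at the centre of its underside. Gripped across the 45 mm. In the nest its y axis lies along the rig's y, either way round.
- power_brick_a: Bystander: black plug-in power brick, 36 x 86 x 30 mm, lying on the worktop; origin at the centre of its underside.
- power_brick_b: Bystander: smaller dark power brick, 30 x 78 x 32 mm, lying on the worktop; origin at the centre of its underside.
- mains_plug: Bystander: black mains plug, 28 x 59 x 18 mm, lying on the worktop; origin at the centre of its underside.

How it is judged:
By the outcome, as a careful person would: the job done as asked, in the order asked, and still so for the second after the job is handed in, with the robot touching nothing.
It also fails if it takes over 72 s, if anything falls off the work surface, if the arm or the gripper's body presses on something with over 40 N, if the wrist force passes 120 N, or if a joint passes its speed limit or range.

## Robot

A 6-joint arm with a two-finger parallel gripper is mounted at the origin on a cart in front of the work surface, level with it; the furniture and walls round the work are solid. World frame = base frame: x ahead of the robot, y to its left, z up, the work surface at z = 0. Lengths are in m, angles in rad, forces in N, time in s.
With the tool pointing down it reaches from about 0.325 to 0.775 m from the base axis. Payload 5.5 kg.
Tool frame: the origin (TCP) lies midway between the tips of the shut fingers; the grasp point (between the pads) lies robot.grip_point_offset behind it (robot.grip_point_offset is the distance from the TCP to the grasp point, in m); x points along the fingers, y is the direction in which the jaws open and shut, and the axes are right-handed (so a half turn about x gives the same grasp; the last joint's range is limited). The gripper opens to 85 mm and grips with 20 to 120 N. Pads are 22 mm wide; open, the fingers measure 114 mm over their backs; the gripper's body (76 mm by 85 mm) begins 54 mm behind the grasp point. The pads swing forward as they close: fully open they stand 13 mm farther back than shut.
Start: joints at [-1.348, 0.091, 1.231, -0, 1.82, -0.057], TCP at [0.166, -0.577, 0.231] pointing down, gripper open.
Joint ranges: [-2.87, 2.87], [-0.86, 2.18], [0.17, 2.46], [-1.51, 4.65], [0.06, 2.69], [-2.65, 2.65]. Speed limits (rad/s): [2.57, 2.57, 3.01, 3.14, 3.14, 3.14].

## Interface

Orientations are given as [roll, pitch, yaw] about the fixed x, y, z axes, in that order (R = Rz(yaw) Ry(pitch) Rx(roll)).
In Python, from workcell import robot gives the robot as it stands.
- The arm moves only by the tool carry_out, never from a script. Its argument "increments" is a list that holds one entry, the list of rows, each a list of 5 numbers: the opening in per cent of the stroke, from 0 (shut) to 100 (fully open), then the shift along the tool's x, y, z in mm, then the turn about the tool's x in degrees. In form: [[[fingers, tx, ty, tz, roll], ...]]. A call has 1 to 12 rows; each row is the pose to reach, as a shift and turn from the pose commanded when the call began, along the tool's axes at that moment; what a row does not reach only later rows make up. A row lasts 1/8 s, in which the tool goes at most 62.5 mm and 10.7 degrees, less where a joint would pass 70% of its speed; a pose out of reach is approached as far as the arm can. A call with a gripper value outside its range is refused whole. The fingers move at their own pace and stop on an object; the grip force is fixed at half the most. Time passes only in rows, so rows that repeat a pose let the fingers close. It gives the time, the measured TCP pose, the force and the opening at its end, in the units of the state.
- robot.state(): the state, without advancing time (a new reading comes with each control period).
- robot.get_image(name): name is "scene" or "top" or "wrist"; returns a dict with "color" (480x640x3 uint8, red, green, blue), "z_map" (480x640 float32, m along the optical axis (not along the pixel's ray), 0 where there is no reading), "fx", "fy", "cx", "cy" (pixels), "pose" (4x4, takes a point from camera to world coordinates). Camera axes: x right, y up, looking along -z (the intrinsics and any distortion apply to the point x, -y, -z); pixel columns grow to the right and rows downward; lengths in m; the calibration is good to about 2 mm. A picture is of the moment at which its call begins.
- robot.close_job(): hands the job in, once; it reports no verdict.
Trained networks look in a picture, given as the dict that the camera call returned (one of the last four; its "shot" number tells which), for a name from the list of things; names that differ only in an ending like _2 or _b are one class to them, and where a whole thing is asked for, a point or a joint stands for the part that bears it (a point fixed in the world has none). Each returns a list of dicts, best first, with "conf" (0 to 1); they miss things now and then, are a little off and sometimes report something else, mostly with a low value. They report only what shows in the picture. A call takes as long as a camera call.
- robot.cut_out(picture, thing): "mask" (480x640 bool, what is visible of it) and "point" ([row, column] as shares, 0 to 1, of the picture: columns of its width, rows of its height, amid what is visible of it).
- robot.place_of(picture, thing): "point" ([row, column] as shares, 0 to 1, of the picture: columns of its width, rows of its height: a listed point, or the origin of a listed thing).
The state is a dict: "time_s": time; "joints": joint angles; "dq": joint speeds; "joint_torque": joint torques, N m; "ee_pos": TCP position; "tcp_rot": TCP orientation; "contact_force": force on the tool from outside, world axes, zero at the start; "torque": the same for the moment, N m; "grip_width": opening from 0.0 (shut) to 1.0 (fully open).
Only numpy, scipy, OpenCV 4.12 (cv2) and the standard library are available. Lean on these libraries where they do the work, as an engineer would, in place of code of your own. Each camera call takes 0.05 s, during which the arm holds its last target.

## Working session

There is one attempt and no reset: what is moved stays moved. The work goes in short steps, Python scripts to look and compute and a tool call to move; the robot and the scene stay as the last step left them, time stands still between calls to the robot, and variables do not carry over. Pictures are saved under pics/ and viewed, and the job is handed in when it is done.

Besides the shell and the picture viewer there is one more tool, called after ">>>" as a command line: name --argument value ..., lists and objects as JSON in quotes. carry_out: Moves the arm, as the interface text tells. Its arguments: {"type":"object","properties":{"increments":{"type":"array"}},"required":["increments"]}

```bash
ls; mkdir -p pics; cat > h.py <<'E'
import numpy as np, cv2
from workcell import robot
def px2w(im,r,c,z=None):
    # r,c pixels
    fx,fy,cx,cy=im["fx"],im["fy"],im["cx"],im["cy"]; T=np.array(im["pose"])
    d=np.array([(c-cx)/fx,-(r-cy)/fy,-1.0])
    if z is None:
        zz=im["z_map"][int(round(r)),int(round(c))]
        p=d*zz; return T[:3,:3]@p+T[:3,3]
    dw=T[:3,:3]@d; s=(z-T[2,3])/dw[2]; return T[:3,3]+s*dw
def cloud(im):
    r,c=np.mgrid[0:480,0:640]; z=im["z_map"]
    P=np.stack([(c-im["cx"])/im["fx"]*z,-(r-im["cy"])/im["fy"]*z,-z],-1)
    T=np.array(im["pose"]); W=P@T[:3,:3].T+T[:3,3]; W[z<=0]=np.nan; return W
def save(im,n): cv2.imwrite("pics/"+n,im["color"][:,:,::-1])
E
python3 - <<'E'
from h import *
s=robot.state(); print(s, robot.grip_point_offset)
for n in ["scene","top","wrist"]:
    im=robot.get_image(n); save(im,n+"0.png"); print(n,im["fx"],im["shot"],{k:v for k,v in im.items() if k not in("color","z_map")})
    for t in ["nest","anvil","pivot","peg","thumb_pad","travel_adapter","impact_rig","trip_plate","power_brick_a","mains_plug"]:
        try:
            for o in robot.place_of(im,t)[:2]:
                p=o["point"]; r,c=p[0]*480,p[1]*640
                zz={"nest":.016,"anvil":.016,"pivot":.109,"peg":.089,"thumb_pad":.035,"trip_plate":.0325}.get(t,0)
                print(t,round(o["conf"],2),round(r),round(c),px2w(im,r,c,zz).round(3))
        except Exception as e: print(t,e)
E
```

```text
pics
{'time_s': 0.0, 'joints': array([-1.34771766e+00,  9.18954331e-02,  1.23190653e+00,  2.02397039e-05,
        1.81981306e+00, -5.67053423e-02]), 'dq': array([ 0.00159388, -0.00023598,  0.00031118,  0.00059097,  0.0009896 ,
        0.00080225]), 'joint_torque': array([-3.02067992e-04, -4.58733094e+01, -4.18020093e+01, -1.27733902e-04,
        1.14744710e-02,  4.87026500e-05]), 'ee_pos': array([ 0.16562613, -0.57638492,  0.23011732]), 'tcp_rot': array([-1.63720557,  1.56877386,  1.78417607]), 'contact_force': array([-0.62514731, -0.69917962,  0.47662109]), 'torque': array([ 0.00851531,  0.00574712, -0.0054009 ]), 'grip_width': 1.0001141041048573} 0.0187
scene 616.2138867796568 1 {'fx': 616.2138867796568, 'fy': 616.2138867796568, 'cx': 312.4198385139302, 'cy': 240.44134971148483, 'pose': array([[ 0.88035348,  0.35648957, -0.31287846, -0.0059296 ],
       [-0.47399972,  0.68538309, -0.55278774, -0.889198  ],
       [ 0.01737854,  0.63495292,  0.77235534,  1.30850936],
       [ 0.        ,  0.        ,  0.        ,  1.        ]]), 'shot': 1}
nest 0.66 235 283 [0.456 0.089 0.016]
anvil
[... 1438 characters left out ...]
2 308 [0.575 0.005 0.032]
trip_plate 0.38 273 181 [0.448 0.285 0.032]
power_brick_a 0.62 284 460 [ 0.406 -0.33   0.   ]
power_brick_a 0.62 205 168 [0.602 0.323 0.   ]
mains_plug 0.6 195 445 [ 0.609 -0.306  0.   ]
wrist 399.4808100090857 3 {'fx': 399.4808100090857, 'fy': 399.4808100090857, 'cx': 320.1247717559412, 'cy': 235.6355708115785, 'pose': array([[ 2.75884124e-01,  9.12111309e-01,  3.03217595e-01,
         2.43054467e-01],
       [-9.61190899e-01,  2.61820495e-01,  8.69602414e-02,
        -5.54760246e-01],
       [-7.11612006e-05, -3.15440943e-01,  9.48945207e-01,
         3.74031176e-01],
       [ 0.00000000e+00,  0.00000000e+00,  0.00000000e+00,
         1.00000000e+00]]), 'shot': 3}
```

View pics/top0.png

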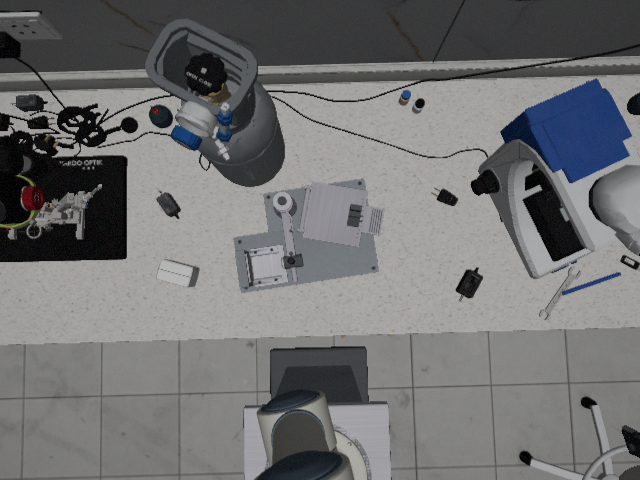

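View pics/scene0.png

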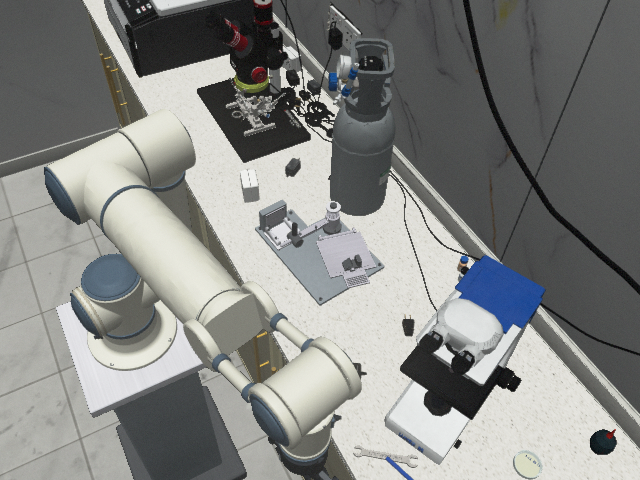

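```bash
python3 - <<'E'
from h import *
im=robot.get_image("top"); W=cloud(im); np.save("W.npy",W); np.save("C.npy",im["color"])
Z=W[...,2]; X=W[...,0];Y=W[...,1]
def reg(m,n):
    print(n,m.sum(),np.nanmean(W[m],0).round(4))
print("table",np.nanmedian(Z[300:320,200:240]))
# pivot top
m=(Z>.1)&(Z<.118)&(abs(X-.58)<.04)&(abs(Y-.06)<.04); reg(m,"pivot")
(x,y),r=cv2.minEnclosingCircle(np.float32(np.c_[X[m],Y[m]])); print(x,y,r)
m=(Z>.1)&(Z<.118)&(abs(X-.46)<.04)&(abs(Y-.03)<.04); reg(m,"peg")
# anvil top
m=(Z>.073)&(Z<.085)&(abs(X-.46)<.08)&(abs(Y-.13)<.06); reg(m,"anvil"); print(cv2.minAreaRect(np.float32(np.c_[X[m],Y[m]])))
# adapter
m=(Z>.06)&(Z<.075)&(abs(X-.45)<.08)&(abs(Y-.29)<.08); reg(m,"adapter"); print(cv2.minAreaRect(np.float32(np.c_[X[m],Y[m]])))
# base plate
m=(Z>.006)&(Z<.0135)&(X>.35)&(X<.68)&(Y>-.2)&(Y<.2); reg(m,"plate"); print(cv2.minAreaRect(np.float32(np.c_[X[m],Y[m]])))
# trip plate
m=(Z>.025)&(Z<.05)&(X>.48)&(X<.66)&(Y>-.2)&(Y<.03); reg(m,"trip"); print(cv2.minAreaRect(np.float32(np.c_[X[m],Y[m]])))
big=cv2.resize(im["color"][170:310,140:400],None,fx=3,fy=3,interpolation=cv2.INTER_CUBIC); cv2.imwrite("pics/topz.png",big[:,:,::-1])
for t in ["power_brick_a","mains_plug","travel_adapter"]:
    for o in robot.cut_out(im,t):
        mm=o["mask"]; reg(mm,t+str(round(o["conf"],2)))
        if t=="travel_adapter": mm=mm&(Z>.05); print(cv2.minAreaRect(np.float32(np.c_[X[mm],Y[mm]])))
E
```

```text
table -0.0010602731254827358
pivot 125 [0.5905 0.0566 0.1043]
0.5905484557151794 0.05650269612669945 0.019747208803892136
peg 36 [0.4666 0.041  0.108 ]
anvil 411 [0.4538 0.1436 0.0783]
((0.45412135124206543, 0.1433665156364441), (0.07789924740791321, 0.024785490706562996), 7.393265247344971)
adapter 699 [0.4485 0.2894 0.0653]
((0.44865626096725464, 0.28996542096138), (0.07350809127092361, 0.04473739489912987), 73.34760284423828)
plate 4810 [0.4995 0.0036 0.0093]
((0.5262376666069031, 0.0059496015310287476), (0.27958813309669495, 0.3422743082046509), 9.782705307006836)
trip 3877 [ 0.5668 -0.0598  0.0342]
((0.5659945607185364, -0.06842043995857239), (0.18018180131912231, 0.1263299286365509), 78.60368347167969)
power_brick_a0.88 526 [ 0.4089 -0.3434  0.0241]
power_brick_a0.8 377 [0.6011 0.3137 0.0256]
travel_adapter0.96 834 [0.4482 0.2841 0.0597]
((0.44943127036094666, 0.28976720571517944), (0.07350482046604156, 0.043290551751852036), 73.98324584960938)
```

View pics/topz.png

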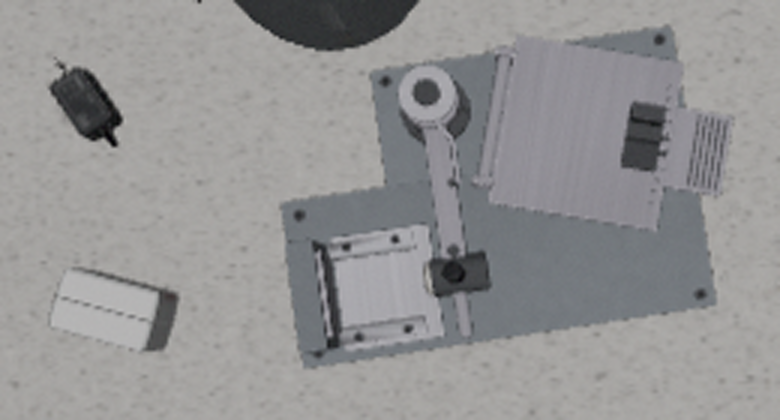

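```bash
cat >> h.py <<'E'
from scipy.spatial.transform import Rotation as Ro
def tool(s=None):
    s=s or robot.state(); R=Ro.from_euler('xyz',s["tcp_rot"]).as_matrix(); return np.array(s["ee_pos"]),R
E
python3 - <<'E'
from h import *
p,R=tool(); print(p.round(4)); print(R.round(3))
W=np.load("W.npy"); X,Y,Z=W[...,0],W[...,1],W[...,2]
for f in np.linspace(0,1.3,14):
    q=np.array([.5905,.0566])+f*(np.array([.4666,.041])-[.5905,.0566])
    d=np.hypot(X-q[0],Y-q[1]); i=np.nanargmin(d); print(round(f,2),Z.flat[i].round(3))
# cylinder/obstacles z>.12 near
m=(Z>.12)&(X>.3)&(X<.75)&(abs(Y)<.5); 
print([ (round(a,2),X[m&(abs(Y-a)<.02)].min().round(3)) for a in np.arange(-.5,.5,.05) if (m&(abs(Y-a)<.02)).any()])
E
```

```text
[ 0.1657 -0.5767  0.2313]
[[ 0.     0.276 -0.961]
 [-0.    -0.961 -0.276]
 [-1.     0.    -0.   ]]
0.0 0.109
0.1 0.094
0.2 0.055
0.3 0.055
0.4 0.056
0.5 0.056
0.6 0.053
0.7 0.056
0.8 0.055
0.9 0.058
1.0 0.109
1.1 0.052
1.2 0.056
1.3 0.056
[(np.float64(-0.5), np.float64(0.452)), (np.float64(-0.45), np.float64(0.45)), (np.float64(-0.4), np.float64(0.542)), (np.float64(-0.35), np.float64(0.693)), (np.float64(0.05), np.float64(0.668)), (np.float64(0.1), np.float64(0.61)), (np.float64(0.15), np.float64(0.624)), (np.float64(0.2), np.float64(0.632)), (np.float64(0.35), np.float64(0.6)), (np.float64(0.4), np.float64(0.592)), (np.float64(0.45), np.float64(0.575))]
```

>>> carry_out --increments '[[[40, 0, -46, -42, 1], [40, 0, -93, -84, 2], [40, 0, -139, -125, 3], [40, 0, -186, -167, 4], [40, 0, -232, -209, 5], [40, 0, -279, -251, 6], [40, 0, -325, -292, 7], [40, 20, -371, -334, 8], [40, 40, -418, -376, 9], [40, 60, -464, -418, 9], [40, 80, -511, -460, 9], [40, 85, -511, -460, 9]]]'

```text
time_s: 3.35
ee_pos: [0.4667, 0.0446, 0.1448]
tcp_rot: [-0.437, 1.569, 2.832]
contact_force: [0.3, 0.8, -0.4]
grip_width: 0.397
```

```bash
python3 - <<'E'
from h import *
s=robot.state(); p,R=tool(s); print(p.round(4), np.degrees(np.arctan2(R[1,1],R[0,1])), s["joints"].round(2),s["contact_force"],s["grip_width"],s["time_s"])
im=robot.get_image("wrist"); save(im,"w1.png")
for t in ["peg","pivot","nest","anvil"]:
    for o in robot.place_of(im,t)[:2]:
        r,c=o["point"][0]*480,o["point"][1]*640
        print(t,round(o["conf"],2),round(r),round(c),px2w(im,r,c,{"peg":.089,"pivot":.109}.get(t,.016)).round(4))
E
```

```text
[0.4667 0.0446 0.1448] -82.70577350965041 [ 0.02 -0.27  1.72  0.    1.69  1.47] [ 0.28956863  0.76398289 -0.41827384] 0.3973353609978163 3.35
peg 0.82 265 325 [0.4648 0.0415 0.089 ]
nest 0.79 224 249 [0.4589 0.0943 0.016 ]
anvil 0.79 224 198 [0.4542 0.1304 0.016 ]
```

View pics/w1.png

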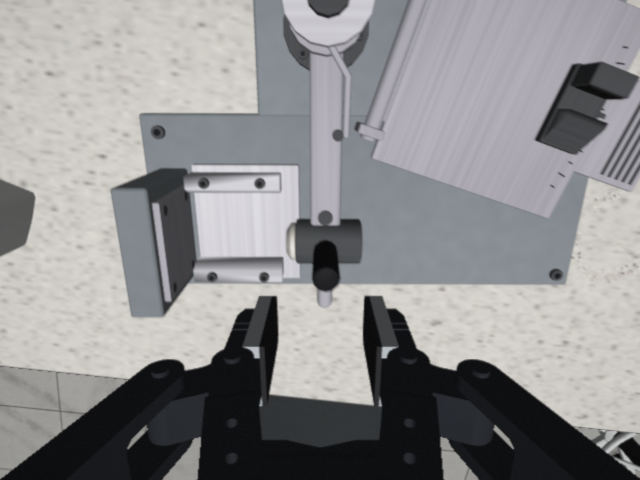

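>>> carry_out --increments '[[[40, 20, 0, 0, 0], [40, 45, 0, 0, 0], [40, 68, 0, 0, 0], [40, 68, 0, 0, 0]]]'

```text
time_s: 4.1
ee_pos: [0.4649, 0.0406, 0.0755]
tcp_rot: [-0.076, 1.566, -3.097]
contact_force: [-0.1, 0.1, 0.1]
grip_width: 0.401
```

```bash
python3 - <<'E'
from h import *
s=robot.state(); p,R=tool(s); print(p.round(4), np.degrees(np.arctan2(R[1,1],R[0,1])), s["contact_force"],s["grip_width"],s["time_s"])
im=robot.get_image("scene"); big=cv2.resize(im["color"][150:330,200:440],None,fx=3,fy=3,interpolation=cv2.INTER_CUBIC); cv2.imwrite("pics/s1.png",big[:,:,::-1])
im=robot.get_image("wrist"); save(im,"w2.png")
E
```

```text
[0.4649 0.0406 0.0755] -83.05768777951111 [-0.05206857  0.05780131  0.07086657] 0.40059711728076197 4.1
```

View pics/s1.png

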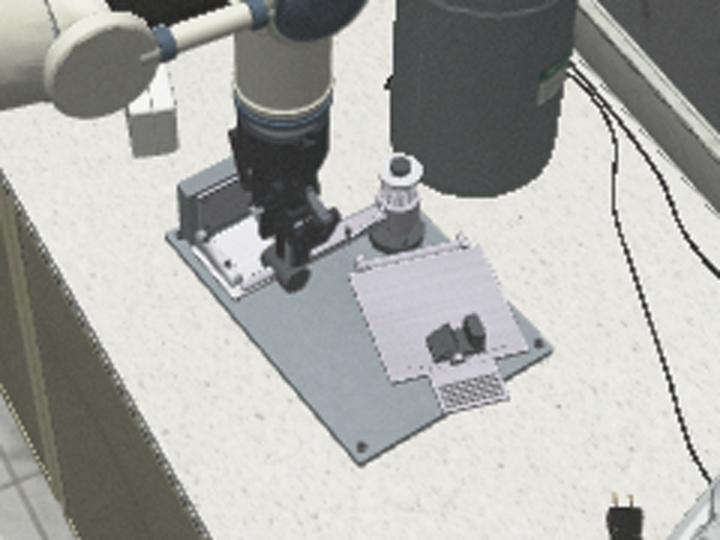

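View pics/w2.png

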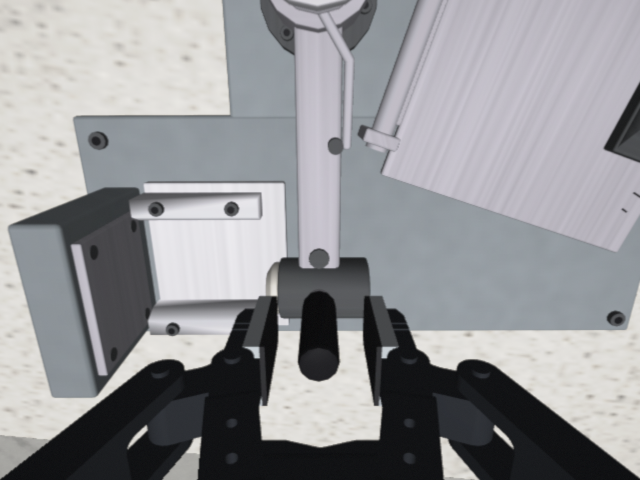

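```bash
python3 - <<'E'
from h import *
W=np.load("W.npy"); X,Y,Z=W[...,0],W[...,1],W[...,2]
m=(X>.48)&(X<.66)&(Y>-.2)&(Y<.02)&(Z>.042); print(m.sum(),Z[m].max(),W[m].mean(0)); print(np.histogram(Z[m],8))
from math import *
for k in range(1,13):
    d=k*4.8; a=radians(d); print([25,0,round(125*sin(a)),round(-125*(1-cos(a))),round(-d,1)],end=",")
E
```

```text
201 0.06503555496801416 [ 0.56362697 -0.09384555  0.05189524]
(array([50, 15, 21, 26, 30, 18, 37,  4]), array([0.04200438, 0.04488328, 0.04776218, 0.05064107, 0.05351997,
       0.05639887, 0.05927776, 0.06215666, 0.06503555]))
[25, 0, 10, 0, -4.8],[25, 0, 21, -2, -9.6],[25, 0, 31, -4, -14.4],[25, 0, 41, -7, -19.2],[25, 0, 51, -11, -24.0],[25, 0, 60, -15, -28.8],[25, 0, 69, -21, -33.6],[25, 0, 78, -27, -38.4],[25, 0, 86, -34, -43.2],[25, 0, 93, -41, -48.0],[25, 0, 100, -49, -52.8],[25, 0, 106, -58, -57.6],
```

>>> carry_out --increments '[[[25, 0, 0, 0, 0], [25, 0, 10, 0, -4.8], [25, 0, 21, -2, -9.6], [25, 0, 31, -4, -14.4], [25, 0, 41, -7, -19.2], [25, 0, 51, -11, -24], [25, 0, 60, -15, -28.8], [25, 0, 69, -21, -33.6], [25, 0, 78, -27, -38.4], [25, 0, 86, -34, -43.2], [25, 0, 93, -41, -48], [25, 0, 93, -41, -48]]]'

```text
time_s: 5.7
ee_pos: [0.5191, -0.045, 0.0795]
tcp_rot: [-2.791, 1.569, 1.311]
contact_force: [-3.4, 4.6, 4.5]
grip_width: 0.248
```

```bash
cat >> h.py <<'E'
PIV=np.array([.5905,.0566]); YAW=np.radians(7.2)
def rep():
    s=robot.state(); p,R=tool(s); d=PIV-p[:2]; q=np.arctan2(d[1],d[0])-YAW
    tz=np.array([np.cos(YAW+q+np.pi+np.pi/2),np.sin(YAW+q+1.5*np.pi)]); rad=-d/np.hypot(*d)
    F=s["contact_force"]; ya=np.degrees(np.arctan2(R[1,1],R[0,1]))
    print("t",s["time_s"],"tcp",p.round(4),"q_tcp",q.round(3),"r",np.hypot(*d).round(4),"jawyaw",ya.round(1),"want",round(-82.8+np.degrees(q),1),"Ftan",(F[:2]@tz).round(1),"Frad",(F[:2]@rad).round(1),"Fz",F[2].round(1),"g",round(s["grip_width"],3),"J",s["joints"].round(2))
E
python3 - <<'E'
from h import *
rep()
im=robot.get_image("wrist"); save(im,"w3.png")
E
```

```text
t 5.7 tcp [ 0.5191 -0.045   0.0795] q_tcp 0.833 r 0.1242 jawyaw -35.0 want -35.1 Ftan -5.5 Frad -1.8 Fz 4.5 g 0.248 J [-0.15 -0.1   1.69  0.    1.55  0.46]
```

View pics/w3.png

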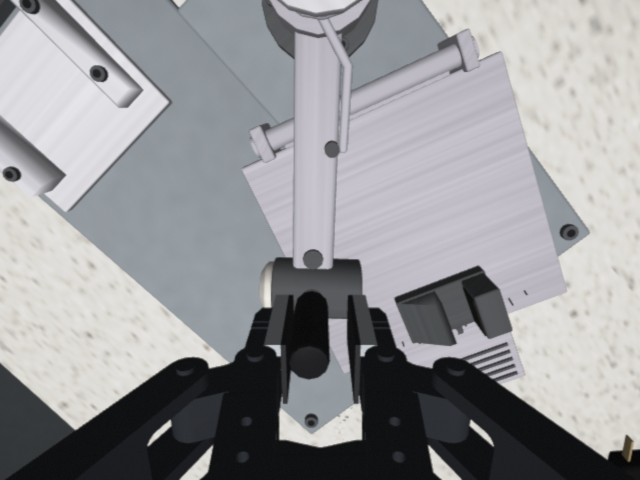

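>>> carry_out --increments '[[[25, 0, 7, 0, -3], [25, 0, 13, -1, -6], [25, 0, 20, -2, -9.2], [25, 0, 20, -2, -9.2]]]'

```text
time_s: 6.25
ee_pos: [0.5361, -0.055, 0.0794]
tcp_rot: [-2.327, 1.57, 1.935]
contact_force: [-5.1, 3.8, 4.3]
grip_width: 0.25
```

```bash
python3 - <<'E'
from h import *
rep()
im=robot.get_image("wrist"); save(im,"w4.png")
E
```

```text
t 6.25 tcp [ 0.5361 -0.055   0.0794] q_tcp 0.992 r 0.1242 jawyaw -25.8 want -26.0 Ftan -6.3 Frad -1.2 Fz 4.3 g 0.25 J [-0.17 -0.05  1.64  0.    1.55  0.28]
```

View pics/w4.png

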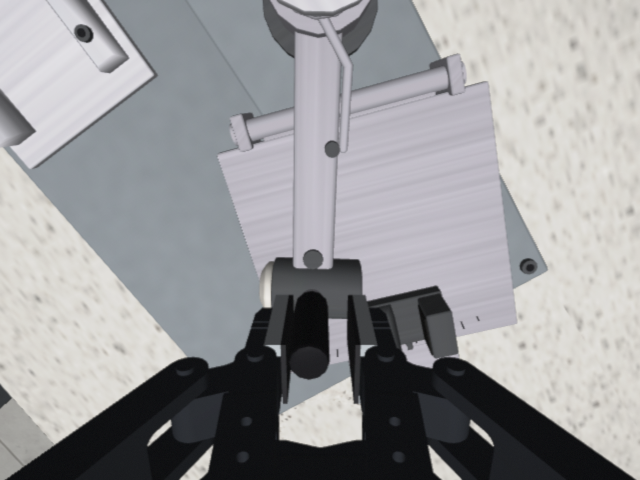

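>>> carry_out --increments '[[[25, 0, 3, 0, -1.3], [25, 0, 6, 0, -2.7], [25, 0, 6, 0, -2.7]]]'

```text
time_s: 6.68
ee_pos: [0.5413, -0.0574, 0.0793]
tcp_rot: [-2.344, 1.569, 1.964]
contact_force: [-5.1, 3.8, 3.9]
grip_width: 0.248
```

```bash
python3 -c "
from h import *
rep()"
```

```text
t 6.675 tcp [ 0.5413 -0.0574  0.0793] q_tcp 1.038 r 0.1242 jawyaw -23.1 want -23.3 Ftan -6.2 Frad -1.5 Fz 3.9 g 0.248 J [-0.17 -0.03  1.63  0.    1.55  0.24]
```

>>> carry_out --increments '[[[25, 0, 2, 0, -0.9], [25, 0, 4, 0, -1.8], [25, 0, 4, 0, -1.8]]]'

```text
time_s: 7.05
ee_pos: [0.5449, -0.0589, 0.0793]
tcp_rot: [-2.339, 1.569, 2.001]
contact_force: [-5.6, 4.7, 3.3]
grip_width: 0.249
```

>>> carry_out --increments '[[[25, 0, 2, 0, -0.9], [25, 0, 4, 0, -1.8], [25, 0, 4, 0, -1.8]]]'

```text
time_s: 7.42
ee_pos: [0.5486, -0.0602, 0.0793]
tcp_rot: [-2.329, 1.569, 2.043]
contact_force: [-5.1, 5.2, 4.1]
grip_width: 0.246
```

```bash
python3 -c "
from h import *
rep()
im=robot.get_image('wrist'); save(im,'w5.png')"
```

```text
t 7.425 tcp [ 0.5486 -0.0602  0.0793] q_tcp 1.101 r 0.1241 jawyaw -19.5 want -19.7 Ftan -6.5 Frad -3.2 Fz 4.1 g 0.246 J [-0.17 -0.01  1.61  0.    1.55  0.17]
```

View pics/w5.png

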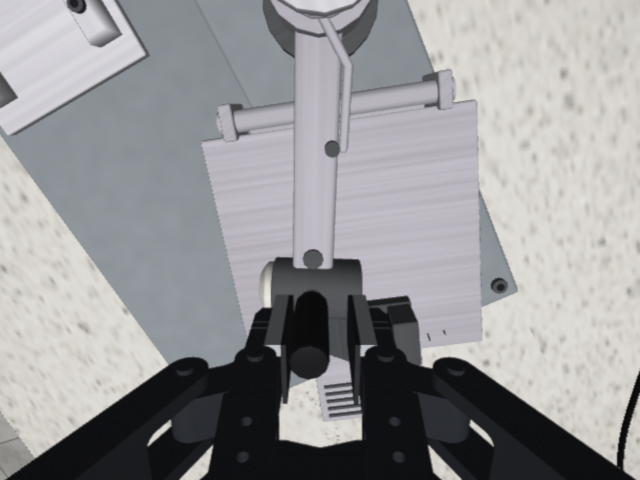

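>>> carry_out --increments '[[[25, 0, 2, 0, -0.9], [25, 0, 3, 0, -1.4], [25, 0, 3, 0, -1.4]]]'

```text
time_s: 7.85
ee_pos: [0.5514, -0.0612, 0.0793]
tcp_rot: [-2.332, 1.569, 2.064]
contact_force: [-5.3, 4.6, 4.4]
grip_width: 0.251
```

>>> carry_out --increments '[[[25, 0, 1, 0, -0.5], [25, 0, 2, 0, -0.9], [25, 0, 2, 0, -0.9]]]'

```text
time_s: 8.22
ee_pos: [0.5532, -0.0618, 0.0793]
tcp_rot: [-2.318, 1.569, 2.094]
contact_force: [-5.4, 4.8, 4.0]
grip_width: 0.252
```

```bash
python3 -c "
from h import *
rep()
im=robot.get_image('wrist'); save(im,'w6.png')"
```

```text
t 8.225 tcp [ 0.5532 -0.0618  0.0793] q_tcp 1.14 r 0.1241 jawyaw -17.2 want -17.5 Ftan -6.6 Frad -3.0 Fz 4.0 g 0.252 J [-0.17 -0.    1.59  0.    1.55  0.13]
```

View pics/w6.png

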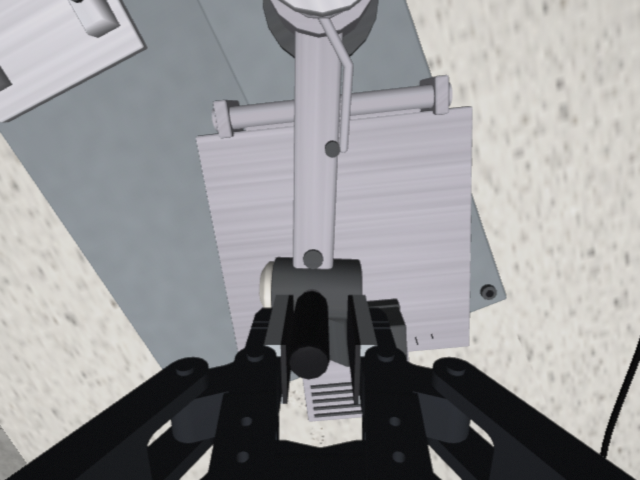

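>>> carry_out --increments '[[[25, 0, 2, 0, -0.9], [25, 0, 3, 0, -1.4], [25, 0, 3, 0, -1.4]]]'

```text
time_s: 8.65
ee_pos: [0.556, -0.0626, 0.0793]
tcp_rot: [-2.286, 1.569, 2.149]
contact_force: [-5.9, 4.3, 3.9]
grip_width: 0.251
```

>>> carry_out --increments '[[[25, 0, 1, 0, -0.5], [25, 0, 2, 0, -0.9], [25, 0, 2, 0, -0.9]]]'

```text
time_s: 9.02
ee_pos: [0.557, -0.0628, 0.0793]
tcp_rot: [-1.9, 1.567, 2.552]
contact_force: [-10.1, 6.8, 7.1]
grip_width: 0.252
```

```bash
python3 -c "
from h import *
rep()"
```

```text
t 9.025 tcp [ 0.557  -0.0628  0.0793] q_tcp 1.171 r 0.124 jawyaw -14.9 want -15.7 Ftan -11.6 Frad -3.8 Fz 7.1 g 0.252 J [-0.17  0.01  1.58  0.    1.55  0.09]
```

>>> carry_out --increments '[[[25, 0, 1, 0, -0.5], [25, 0, 1, 0, -0.5]]]'

```text
time_s: 9.28
ee_pos: [0.5578, -0.063, 0.0792]
tcp_rot: [-1.887, 1.566, 2.574]
contact_force: [-10.5, 5.7, 7.0]
grip_width: 0.249
```

```bash
python3 -c "
from h import *
rep()"
```

```text
t 9.275 tcp [ 0.5578 -0.063   0.0792] q_tcp 1.178 r 0.124 jawyaw -14.4 want -15.3 Ftan -11.7 Frad -2.7 Fz 7.0 g 0.249 J [-0.17  0.02  1.58  0.    1.55  0.08]
```

>>> carry_out --increments '[[[25, 0, 1, 0, -0.5], [25, 0, 2, 0, -0.9], [25, 0, 2, 0, -0.9]]]'

```text
time_s: 9.65
ee_pos: [0.5596, -0.0634, 0.0792]
tcp_rot: [-1.864, 1.566, 2.613]
contact_force: [-11.3, 5.7, 7.3]
grip_width: 0.252
```

>>> carry_out --increments '[[[25, 0, 1, 0, -0.5], [25, 0, 2, 0, -0.9], [25, 0, 2, 0, -0.9]]]'

```text
time_s: 10.02
ee_pos: [0.5614, -0.0639, 0.0792]
tcp_rot: [-1.855, 1.565, 2.637]
contact_force: [-13.2, 6.8, 7.0]
grip_width: 0.249
```

```bash
python3 -c "
from h import *
rep()"
```

```text
t 10.025 tcp [ 0.5614 -0.0639  0.0792] q_tcp 1.208 r 0.1239 jawyaw -12.6 want -13.6 Ftan -14.4 Frad -3.5 Fz 7.0 g 0.249 J [-0.17  0.03  1.57  0.    1.55  0.05]
```

>>> carry_out --increments '[[[25, 0, 1, 0, -0.5], [25, 0, 1, 0, -0.5]]]'

```text
time_s: 10.28
ee_pos: [0.5622, -0.0641, 0.0792]
tcp_rot: [-1.851, 1.565, 2.65]
contact_force: [-11.8, 7.2, 7.4]
grip_width: 0.25
```

>>> carry_out --increments '[[[25, 0, 1, 0, -0.5], [25, 0, 1, 0, -0.5]]]'

```text
time_s: 10.52
ee_pos: [0.5634, -0.0643, 0.0792]
tcp_rot: [-1.877, 1.566, 2.632]
contact_force: [-12.1, 6.1, 6.7]
grip_width: 0.255
```

```bash
python3 -c "
from h import *
rep()
im=robot.get_image('wrist'); save(im,'w7.png')"
```

```text
t 10.525 tcp [ 0.5634 -0.0643  0.0792] q_tcp 1.224 r 0.1239 jawyaw -11.6 want -12.6 Ftan -13.1 Frad -3.3 Fz 6.7 g 0.255 J [-0.17  0.03  1.56  0.    1.55  0.03]
```

View pics/w7.png

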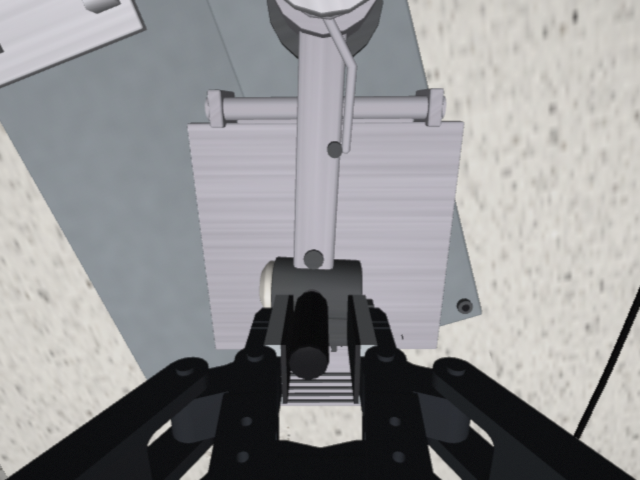

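>>> carry_out --increments '[[[25, 0, 1, 0, -0.5], [25, 0, 2, 0, -0.9], [25, 0, 2, 0, -0.9]]]'

```text
time_s: 10.95
ee_pos: [0.5662, -0.065, 0.0793]
tcp_rot: [-2.096, 1.568, 2.429]
contact_force: [-8.0, 5.0, 5.1]
grip_width: 0.25
```

>>> carry_out --increments '[[[25, 0, 1, 0, -0.5], [25, 0, 1, 0, -0.5]]]'

```text
time_s: 11.2
ee_pos: [0.5673, -0.0652, 0.0793]
tcp_rot: [-2.131, 1.568, 2.403]
contact_force: [-7.1, 5.3, 4.8]
grip_width: 0.248
```

>>> carry_out --increments '[[[25, 0, 1, 0, -0.5], [25, 0, 1, 0, -0.5]]]'

```text
time_s: 11.45
ee_pos: [0.5683, -0.0654, 0.0793]
tcp_rot: [-2.165, 1.568, 2.377]
contact_force: [-6.7, 6.0, 4.9]
grip_width: 0.252
```

```bash
python3 -c "
from h import *
rep()"
```

```text
t 11.45 tcp [ 0.5683 -0.0654  0.0793] q_tcp 1.265 r 0.124 jawyaw -9.7 want -10.3 Ftan -7.7 Frad -4.7 Fz 4.9 g 0.252 J [-0.17  0.04  1.55  0.    1.55 -0.01]
```

>>> carry_out --increments '[[[25, 0, -2, 0, 0.9], [25, 0, -4, 0, 1.8], [25, 0, -4, 0, 1.8]]]'

```text
time_s: 11.82
ee_pos: [0.5644, -0.065, 0.0791]
tcp_rot: [-2.066, 1.568, 2.445]
contact_force: [-6.5, 4.4, 3.0]
grip_width: 0.25
```

```bash
python3 -c "
from h import *
rep()"
```

```text
t 11.825 tcp [ 0.5644 -0.065   0.0791] q_tcp 1.233 r 0.1243 jawyaw -11.6 want -12.1 Ftan -7.3 Frad -3.0 Fz 3.0 g 0.25 J [-0.18  0.03  1.56  0.    1.55  0.03]
```

>>> carry_out --increments '[[[25, 0, -1, 0, 0.5], [25, 0, -2, 0, 0.9], [25, 0, -2, 0, 0.9]]]'

```text
time_s: 12.2
ee_pos: [0.5623, -0.0645, 0.0791]
tcp_rot: [-2.022, 1.568, 2.473]
contact_force: [-6.4, 4.6, 3.3]
grip_width: 0.25
```

```bash
python3 -c "
from h import *
rep()"
```

```text
t 12.2 tcp [ 0.5623 -0.0645  0.0791] q_tcp 1.217 r 0.1243 jawyaw -12.5 want -13.1 Ftan -7.3 Frad -3.1 Fz 3.3 g 0.25 J [-0.18  0.03  1.57  0.    1.55  0.04]
```

```bash
python3 -c "
from h import *
im=robot.get_image('wrist'); save(im,'w8.png')
im=robot.get_image('scene'); big=cv2.resize(im['color'][170:320,230:430],None,fx=4,fy=4,interpolation=cv2.INTER_CUBIC); cv2.imwrite('pics/s8.png',big[:,:,::-1])"
```

```text
(no output)
```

View pics/w8.png

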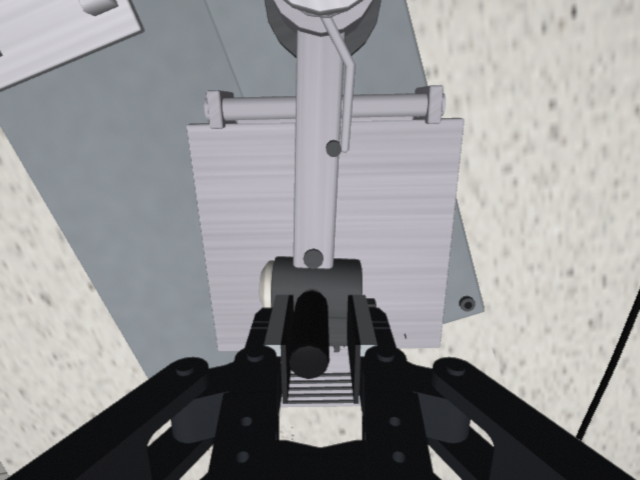

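View pics/s8.png

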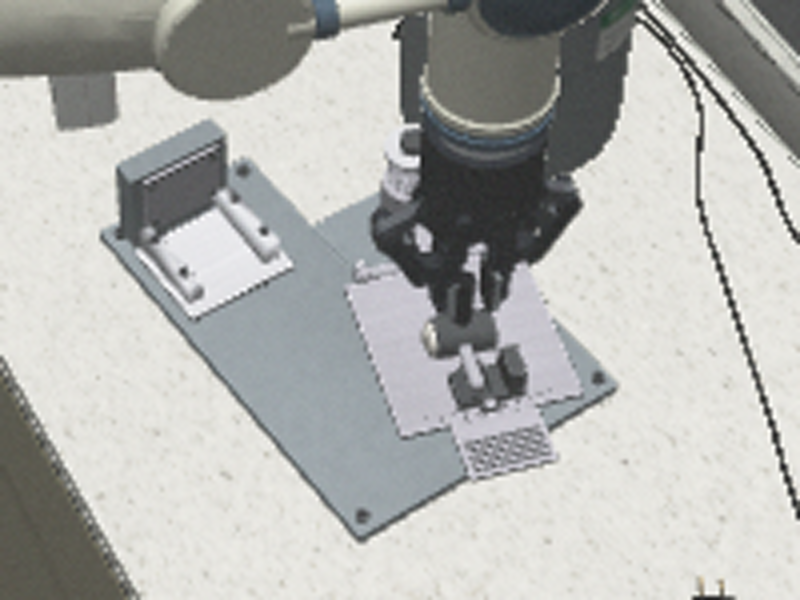

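>>> carry_out --increments '[[[25, 0, 2, 0, -0.9], [25, 0, 4, 0, -1.8], [25, 0, 6, 0, -2.7], [25, 0, 6, 0, -2.7]]]'

```text
time_s: 12.8
ee_pos: [0.5683, -0.0657, 0.0791]
tcp_rot: [-2.1, 1.568, 2.442]
contact_force: [-7.1, 4.6, 3.7]
grip_width: 0.252
```

```bash
python3 -c "
from h import *
rep()"
```

```text
t 12.8 tcp [ 0.5683 -0.0657  0.0791] q_tcp 1.266 r 0.1243 jawyaw -9.7 want -10.3 Ftan -7.8 Frad -3.2 Fz 3.7 g 0.252 J [-0.18  0.04  1.55  0.    1.55 -0.01]
```

>>> carry_out --increments '[[[25, 0, 1, 0, -0.5], [25, 0, 1, 0, -0.5]]]'

```text
time_s: 13.05
ee_pos: [0.5693, -0.0659, 0.0791]
tcp_rot: [-2.11, 1.568, 2.441]
contact_force: [-7.9, 4.6, 4.8]
grip_width: 0.249
```

```bash
python3 -c "
from h import *
rep()"
```

```text
t 13.05 tcp [ 0.5693 -0.0659  0.0791] q_tcp 1.273 r 0.1243 jawyaw -9.2 want -9.8 Ftan -8.6 Frad -3.2 Fz 4.8 g 0.249 J [-0.18  0.04  1.55  0.    1.55 -0.01]
```

>>> carry_out --increments '[[[25, 0, 1, 0, -0.5], [25, 0, 1, 0, -0.5]]]'

```text
time_s: 13.3
ee_pos: [0.5704, -0.0661, 0.0791]
tcp_rot: [-2.188, 1.568, 2.372]
contact_force: [-5.8, 4.2, 3.7]
grip_width: 0.252
```

```bash
python3 -c "
from h import *
rep()"
```

```text
t 13.3 tcp [ 0.5704 -0.0661  0.0791] q_tcp 1.283 r 0.1243 jawyaw -8.7 want -9.3 Ftan -6.4 Frad -3.2 Fz 3.7 g 0.252 J [-0.18  0.05  1.55  0.    1.55 -0.02]
```

Force noise is about ±1 N; plain spring force still. Continuing in 1 mm steps.

>>> carry_out --increments '[[[25, 0, 1, 0, -0.5], [25, 0, 1, 0, -0.5]]]'

```text
time_s: 13.55
ee_pos: [0.5716, -0.0664, 0.0791]
tcp_rot: [-2.306, 1.569, 2.263]
contact_force: [-5.5, 3.5, 3.0]
grip_width: 0.246
```

```bash
python3 -c "
from h import *
rep()"
```

```text
t 13.55 tcp [ 0.5716 -0.0664  0.0791] q_tcp 1.293 r 0.1245 jawyaw -8.2 want -8.7 Ftan -5.9 Frad -2.6 Fz 3.0 g 0.246 J [-0.18  0.05  1.54  0.    1.55 -0.03]
```

>>> carry_out --increments '[[[25, 0, 1, 0, -0.5], [25, 0, 1, 0, -0.5]]]'

```text
time_s: 13.8
ee_pos: [0.5727, -0.0667, 0.079]
tcp_rot: [-2.333, 1.569, 2.244]
contact_force: [-4.6, 2.6, 2.6]
grip_width: 0.251
```

```bash
python3 -c "
from h import *
rep()
im=robot.get_image('scene'); big=cv2.resize(im['color'][210:310,290:430],None,fx=5.7,fy=5.7,interpolation=cv2.INTER_CUBIC); cv2.imwrite('pics/s9.png',big[:,:,::-1])"
```

```text
t 13.8 tcp [ 0.5727 -0.0667  0.079 ] q_tcp 1.302 r 0.1246 jawyaw -7.8 want -8.2 Ftan -4.9 Frad -2.0 Fz 2.6 g 0.251 J [-0.18  0.05  1.54  0.    1.55 -0.04]
```

View pics/s9.png

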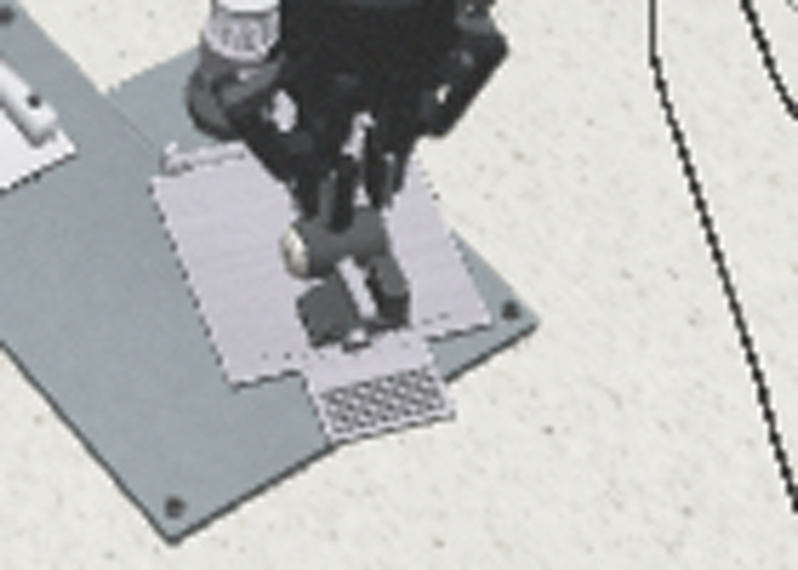

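>>> carry_out --increments '[[[25, 0, -1, 0, 0.5], [25, 0, -3, 0, 1.4], [25, 0, -3, 0, 1.4]]]'

```text
time_s: 14.22
ee_pos: [0.5704, -0.0674, 0.0785]
tcp_rot: [1.109, 1.57, -0.621]
contact_force: [0.3, 0.4, -0.1]
grip_width: 0.25
```

```bash
python3 -c "
from h import *
rep()"
```

```text
t 14.225 tcp [ 0.5704 -0.0674  0.0785] q_tcp 1.285 r 0.1256 jawyaw -9.1 want -9.2 Ftan 0.2 Frad -0.4 Fz -0.1 g 0.25 J [-0.18  0.05  1.55 -0.    1.55 -0.02]
```

>>> carry_out --increments '[[[45, 0, 0, 0, 0], [45, 0, 0, 0, 0], [45, -20, 0, 0, 0], [45, -70, 0, 0, 0], [60, -120, 0, 0, 0], [60, -120, 0, 0, 0]]]'

```text
time_s: 14.98
ee_pos: [0.5725, -0.0675, 0.2062]
tcp_rot: [1.551, 1.559, -0.178]
contact_force: [0.8, -0.3, -1.0]
grip_width: 0.6
```

```bash
python3 -c "
from h import *
rep()
p,R=tool(); print(R.round(3))
im=robot.get_image('wrist'); save(im,'w10.png')
D=np.array([.4485,.2899])-p[:2]; print('ty',D@R[:2,1],'tz',D@R[:2,2])
"
```

```text
t 14.975 tcp [ 0.5725 -0.0675  0.2062] q_tcp 1.301 r 0.1254 jawyaw -9.1 want -8.3 Ftan 0.8 Frad 0.2 Fz -1.0 g 0.6 J [-0.18  0.01  1.36 -0.    1.76 -0.02]
[[ 0.012  0.987 -0.158]
 [-0.002 -0.158 -0.987]
 [-1.     0.012  0.   ]]
ty -0.17874684230114304 tz -0.3333995541979417
```

View pics/w10.png

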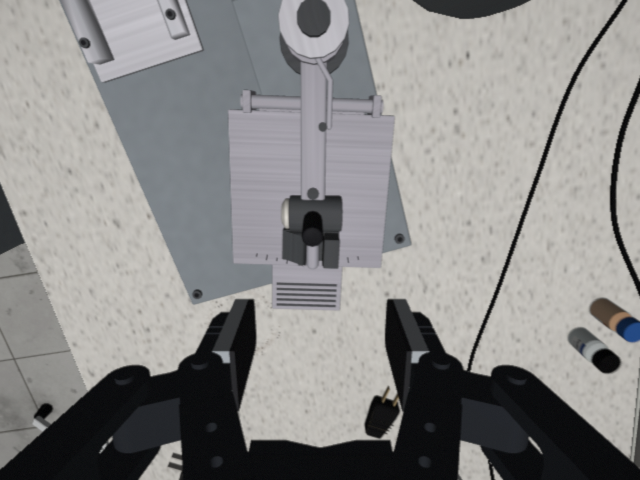

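>>> carry_out --increments '[[[100, 0, -22, -42, 1], [100, 0, -45, -83, 2], [100, 0, -67, -125, 3], [100, 0, -89, -167, 4], [100, 0, -112, -208, 5], [100, 0, -134, -250, 6], [100, 0, -157, -292, 7], [100, 30, -179, -333, 7.5], [100, 80, -179, -333, 7.5], [100, 80, -179, -333, 7.5], [100, 80, -179, -333, 7.5]]]'

```text
time_s: 16.4
ee_pos: [0.4466, 0.2897, 0.1198]
tcp_rot: [2.261, 1.57, 0.401]
contact_force: [0.1, -0.2, 0.4]
grip_width: 0.999
```

```bash
python3 -c "
from h import *
rep()
p,R=tool()
im=robot.get_image('wrist'); save(im,'w11.png')
W=cloud(im); Z=W[...,2]
m=(Z>.06)&(Z<.072)&(np.hypot(W[...,0]-.4485,W[...,1]-.29)<.06); print(m.sum(),W[m].mean(0)); rc=cv2.minAreaRect(np.float32(W[m][:,:2])); print(rc)
print(robot.place_of(im,'travel_adapter'))
"
```

```text
t 16.4 tcp [0.4466 0.2897 0.1198] q_tcp -1.143 r 0.274 jawyaw -16.6 want -148.3 Ftan 0.1 Frad -0.2 Fz 0.4 g 0.999 J [ 0.51 -0.09  1.6  -0.    1.62  0.8 ]
10266 [0.44852551 0.29374566 0.06636084]
((0.4478260278701782, 0.290757417678833), (0.07226194441318512, 0.044711723923683167), 73.26585388183594)
[{'point': [0.4794, 0.4998], 'conf': 0.84}]
```

View pics/w11.png

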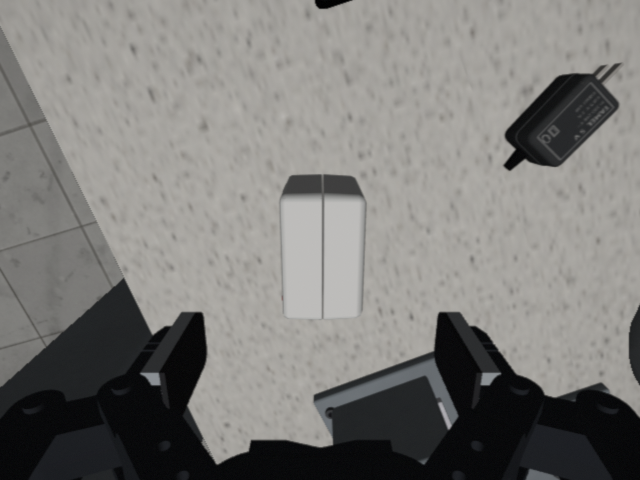

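>>> carry_out --increments '[[[100, 40, 1, -1, 0], [100, 75, 1, -1, 0], [100, 92, 1, -1, 0], [100, 92, 1, -1, 0], [30, 92, 1, -1, 0], [30, 92, 1, -1, 0], [30, 92, 1, -1, 0], [30, 92, 1, -1, 0], [30, 92, 1, -1, 0]]]'

```text
time_s: 17.62
ee_pos: [0.4482, 0.2911, 0.0281]
tcp_rot: [2.37, 1.568, 0.51]
contact_force: [0.3, 0.3, 5.8]
grip_width: 0.516
```

```bash
python3 -c "
from h import *
rep()"
```

```text
t 17.625 tcp [0.4482 0.2911 0.0281] q_tcp -1.151 r 0.2743 jawyaw -16.6 want -148.8 Ftan -0.4 Frad 0.1 Fz 5.8 g 0.516 J [ 0.51 -0.03  1.72 -0.    1.45  0.8 ]
```

>>> carry_out --increments '[[[30, -30, 0, 0, 0], [30, -80, 0, 0, 0], [30, -120, 8, 20, -3], [30, -120, 20, 55, -8], [30, -120, 33, 90, -13], [30, -120, 45, 125, -18], [30, -120, 58, 160, -22], [30, -120, 69, 190, -23.8], [30, -110, 69, 190, -23.8], [30, -110, 69, 190, -23.8], [30, -110, 69, 190, -23.8]]]'

```text
time_s: 19.0
ee_pos: [0.459, 0.0896, 0.1361]
tcp_rot: [-2.081, 1.57, 2.759]
contact_force: [0.0, 0.5, -1.8]
grip_width: 0.512
```

```bash
python3 -c "
from h import *
rep()
im=robot.get_image('wrist'); save(im,'w12.png')
W=cloud(im); np.save('Ww.npy',W); Z=W[...,2]
m=(Z>.075)&(Z<.084)&(W[...,1]>.125)&(W[...,1]<.18)&(abs(W[...,0]-.454)<.05); print(m.sum()); print(cv2.minAreaRect(np.float32(W[m][:,:2])))
m=(Z>.027)&(Z<.038)&(W[...,1]>.05)&(W[...,1]<.14)&(abs(W[...,0]-.454)<.06); print(m.sum()); print(cv2.minAreaRect(np.float32(W[m][:,:2])))
im=robot.get_image('scene'); big=cv2.resize(im['color'][150:300,200:400],None,fx=4,fy=4,interpolation=cv2.INTER_CUBIC); cv2.imwrite('pics/s12.png',big[:,:,::-1])
"
```

```text
t 19.0 tcp [0.459  0.0896 0.1361] q_tcp -0.372 r 0.1356 jawyaw 7.3 want -104.1 Ftan -0.5 Frad 0.1 Fz -1.8 g 0.512 J [ 0.12 -0.27  1.74  0.    1.67 -0.01]
7185
((0.4527766704559326, 0.14318951964378357), (0.07817268371582031, 0.023827968165278435), 7.200886249542236)
1481
((0.45724382996559143, 0.10721193253993988), (0.07414314895868301, 0.04061754792928696), 7.118197917938232)
```

View pics/w12.png

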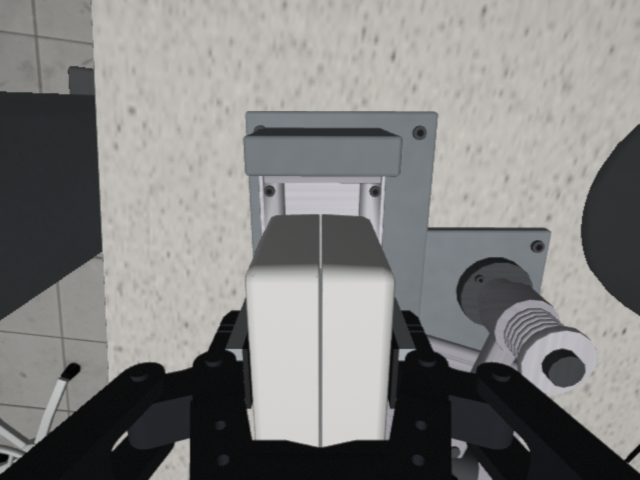

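View pics/s12.png

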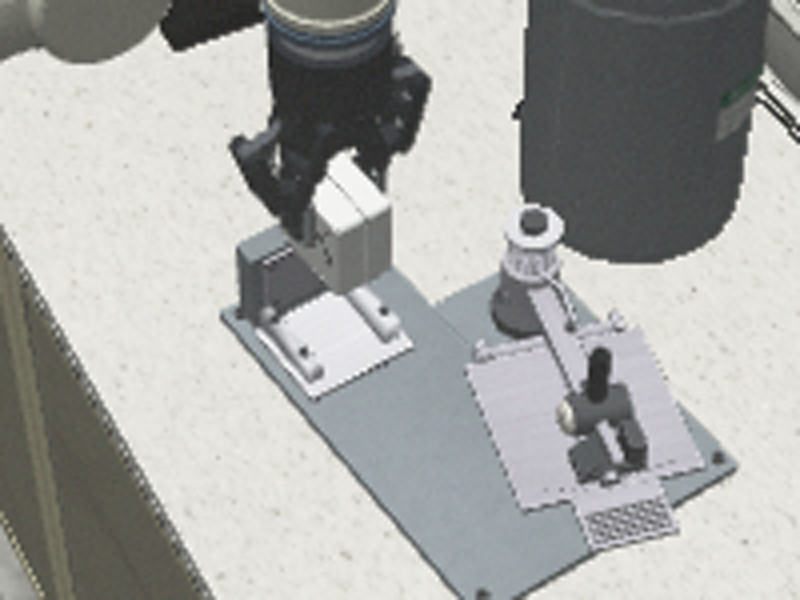

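>>> carry_out --increments '[[[30, 30, 0, 0, 0], [30, 55, 0, 0, 0], [30, 75, 0, 0, 0], [30, 85, 0, 0, 0], [30, 89, 0, 0, 0], [30, 89, 0, 0, 0]]]'

```text
time_s: 19.85
ee_pos: [0.4595, 0.089, 0.0478]
tcp_rot: [1.572, 1.57, 0.127]
contact_force: [0.5, -0.2, -0.8]
grip_width: 0.516
```

```bash
python3 -c "
from h import *
rep()
print(robot.state()['contact_force'],tool()[1].round(3))
"
```

```text
t 19.85 tcp [0.4595 0.089  0.0478] q_tcp -0.368 r 0.1349 jawyaw 7.2 want -103.9 Ftan 0.1 Frad -0.6 Fz -0.8 g 0.516 J [ 0.12 -0.23  1.86  0.    1.51 -0.01]
[ 0.53183438 -0.20085364 -0.75797392] [[ 0.001  0.992  0.126]
 [ 0.     0.126 -0.992]
 [-1.     0.001 -0.   ]]
```

>>> carry_out --increments '[[[30, 2, 0, 0, 0], [30, 3, 0, 0, 0], [30, 3, 0, -3, 0], [30, 3, 0, -4, 0], [30, 3, 0, -4, 0]]]'

```text
time_s: 20.48
ee_pos: [0.4587, 0.0929, 0.0443]
tcp_rot: [1.834, 1.571, 0.39]
contact_force: [-0.2, -0.9, -1.6]
grip_width: 0.517
```

```bash
python3 -c "
from h import *
rep()
print(robot.state()['contact_force'])
"
```

```text
t 20.475 tcp [0.4587 0.0929 0.0443] q_tcp -0.394 r 0.1367 jawyaw 7.2 want -105.4 Ftan 0.9 Frad -0.0 Fz -1.6 g 0.517 J [ 0.13 -0.23  1.87  0.    1.5   0.  ]
[-0.20321813 -0.92584649 -1.6278036 ]
```

>>> carry_out --increments '[[[30, 0, 0, -1, 0], [30, 0, 0, -2, 0], [30, 0, 0, -2, 0]]]'

```text
time_s: 20.85
ee_pos: [0.4584, 0.0948, 0.0443]
tcp_rot: [-2.267, 1.571, 2.571]
contact_force: [1.1, 0.0, -1.3]
grip_width: 0.513
```

```bash
python3 -c "
from h import *
rep()
print(robot.state()['contact_force'])
"
```

```text
t 20.85 tcp [0.4584 0.0948 0.0443] q_tcp -0.407 r 0.1375 jawyaw 7.2 want -106.1 Ftan -0.3 Frad -1.0 Fz -1.3 g 0.513 J [ 0.13 -0.23  1.87  0.    1.5   0.  ]
[ 1.05804261  0.04872328 -1.29447055]
```

>>> carry_out --increments '[[[30, 0, 0, -1, 0], [30, 0, 0, -2, 0], [30, 0, 0, -2, 0]]]'

```text
time_s: 21.22
ee_pos: [0.4584, 0.0956, 0.0444]
tcp_rot: [-0.027, 1.568, -1.472]
contact_force: [0.2, -5.7, -0.7]
grip_width: 0.513
```

```bash
python3 -c "
from h import *
rep()
print(robot.state()['contact_force'])
"
```

```text
t 21.225 tcp [0.4584 0.0956 0.0444] q_tcp -0.413 r 0.1378 jawyaw 7.2 want -106.5 Ftan 5.4 Frad -1.9 Fz -0.7 g 0.513 J [ 0.13 -0.23  1.87 -0.    1.5   0.01]
[ 0.24588823 -5.7327172  -0.7083977 ]
```

>>> carry_out --increments '[[[30, 1, 0, 0, 0], [30, 1, 0, 0, 0]]]'

```text
time_s: 21.48
ee_pos: [0.4584, 0.0956, 0.0441]
tcp_rot: [0.06, 1.569, -1.385]
contact_force: [-2.0, -5.1, 4.1]
grip_width: 0.513
```

```bash
python3 -c "
from h import *
rep()
print(robot.state()['contact_force'])
"
```

```text
t 21.475 tcp [0.4584 0.0956 0.0441] q_tcp -0.413 r 0.1377 jawyaw 7.2 want -106.5 Ftan 5.4 Frad 0.5 Fz 4.1 g 0.513 J [ 0.13 -0.23  1.87 -0.    1.5   0.01]
[-2.04607721 -5.07634235  4.09906101]
```

On the floor and against the anvil. Release and lift straight up.

>>> carry_out --increments '[[[70, 0, 0, 0, 0], [75, 0, 0, 0, 0], [75, 0, 0, 0, 0], [75, 0, 0, 0, 0], [75, -30, 0, 0, 0], [75, -80, 0, 0, 0], [75, -130, 0, 0, 0], [75, -130, 0, 0, 0]]]'

```text
time_s: 22.48
ee_pos: [0.4603, 0.0971, 0.1785]
tcp_rot: [1.59, 1.562, 0.146]
contact_force: [-0.1, 0.9, 0.3]
grip_width: 0.751
```

```bash
python3 -c "
from h import *
rep()
im=robot.get_image('wrist'); save(im,'w13.png')
W=cloud(im); Z=W[...,2]
m=(Z>.079)&(Z<.088)&(W[...,1]>.03)&(W[...,1]<.128)&(abs(W[...,0]-.459)<.05); print(m.sum(),Z[m].mean()); print(cv2.minAreaRect(np.float32(W[m][:,:2])))
im=robot.get_image('scene'); big=cv2.resize(im['color'][150:300,200:400],None,fx=4,fy=4,interpolation=cv2.INTER_CUBIC); cv2.imwrite('pics/s13.png',big[:,:,::-1])
"
```

```text
t 22.475 tcp [0.4603 0.0971 0.1785] q_tcp -0.427 r 0.1364 jawyaw 7.2 want -107.3 Ftan -0.8 Frad 0.4 Fz 0.3 g 0.751 J [ 0.14 -0.27  1.67  0.    1.74  0.01]
6839 0.08250496637646859
((0.4580913186073303, 0.09458184242248535), (0.044434573501348495, 0.07188825309276581), 7.173199653625488)
```

View pics/w13.png

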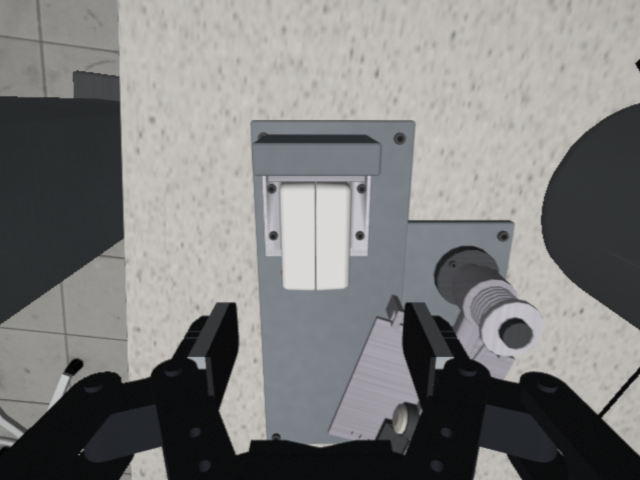

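View pics/s13.png

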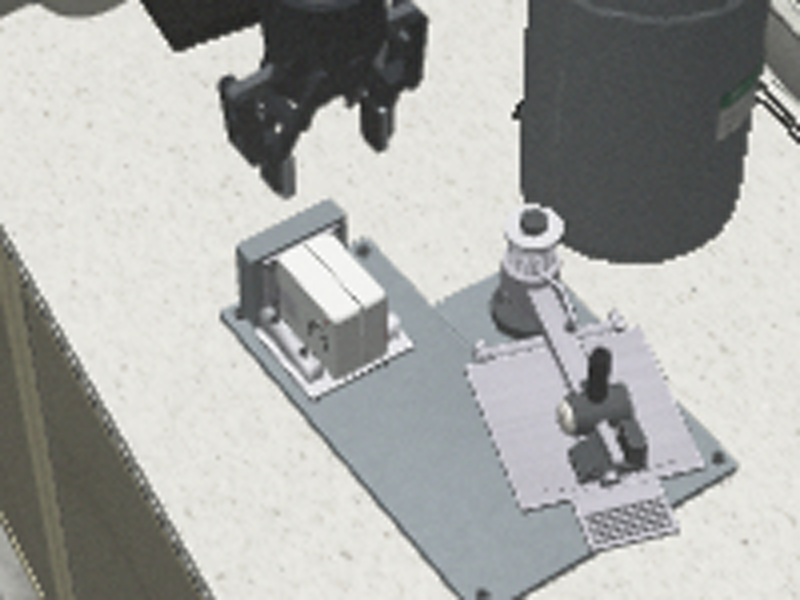

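>>> carry_out --increments '[[[50, 0, 10, 42, 3], [30, 0, 20, 84, 6], [10, 0, 30, 126, 9], [0, 0, 40, 168, 12], [0, 0, 50, 211, 15], [0, 0, 59, 253, 18.4], [0, 0, 59, 253, 18.4], [0, 0, 59, 253, 18.4]]]'

```text
time_s: 23.58
ee_pos: [0.5479, -0.1462, 0.1714]
tcp_rot: [-1.848, 1.567, 2.67]
contact_force: [-0.2, 0.0, -0.8]
grip_width: 0.003
```

```bash
python3 -c "
from h import *
rep()
p,R=tool()
im=robot.get_image('wrist'); save(im,'w14.png')
for o in robot.place_of(im,'thumb_pad'):
    r,c=o['point'][0]*480,o['point'][1]*640; w=px2w(im,r,c,.035); print(o['conf'],r,c,w,px2w(im,r,c), 'ty,tz',(w-p)@R[:,1],(w-p)@R[:,2], np.hypot(*(w[:2]-PIV)))
"
```

```text
t 23.575 tcp [ 0.5479 -0.1462  0.1714] q_tcp 1.238 r 0.2073 jawyaw -11.2 want -11.9 Ftan -0.2 Frad -0.0 Fz -0.8 g 0.003 J [-0.32  0.    1.43  0.    1.71 -0.13]
0.66 219.216 322.816 [ 0.5489579  -0.14605194  0.035     ] [ 0.54893666 -0.1461661   0.03459389] ty,tz 0.0014839283901926469 -0.000280187263818944 0.20686603361952988
```

View pics/w14.png

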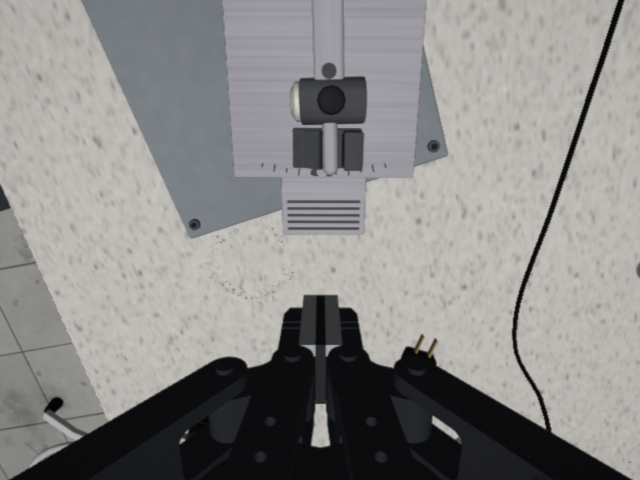

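>>> carry_out --increments '[[[0, 50, 0, 0, 0], [0, 90, 0, 0, 0], [0, 124, 0, 0, 0], [0, 124, 0, 0, 0], [0, 124, 0, 0, 0]]]'

```text
time_s: 24.3
ee_pos: [0.5494, -0.1464, 0.0511]
tcp_rot: [1.494, 1.569, -0.27]
contact_force: [0.1, -0.2, 0.6]
grip_width: -0.001
```

```bash
python3 -c "
from h import *
rep()"
```

```text
t 24.3 tcp [ 0.5494 -0.1464  0.0511] q_tcp 1.245 r 0.2072 jawyaw -11.1 want -11.5 Ftan 0.2 Frad 0.2 Fz 0.6 g -0.001 J [-0.32  0.05  1.6   0.    1.5  -0.13]
```

>>> carry_out --increments '[[[0, 10, 0, 0, 0], [0, 18, 0, 0, 0], [0, 24, 0, 0, 0], [0, 28, 0, 0, 0], [0, 30, 0, 0, 0], [0, 30, 0, 0, 0]]]'

```text
time_s: 25.05
ee_pos: [0.5486, -0.1467, 0.0193]
tcp_rot: [-2.977, 1.57, 1.54]
contact_force: [0.0, 1.6, 2.1]
grip_width: -0.001
```

```bash
python3 -c "
from h import *
rep()
im=robot.get_image('scene'); big=cv2.resize(im['color'][150:300,200:400],None,fx=4,fy=4,interpolation=cv2.INTER_CUBIC); cv2.imwrite('pics/s15.png',big[:,:,::-1])"
```

```text
t 25.05 tcp [ 0.5486 -0.1467  0.0193] q_tcp 1.242 r 0.2075 jawyaw -11.2 want -11.6 Ftan -0.3 Frad -1.6 Fz 2.1 g -0.001 J [-0.32  0.07  1.63  0.    1.44 -0.13]
```

View pics/s15.png

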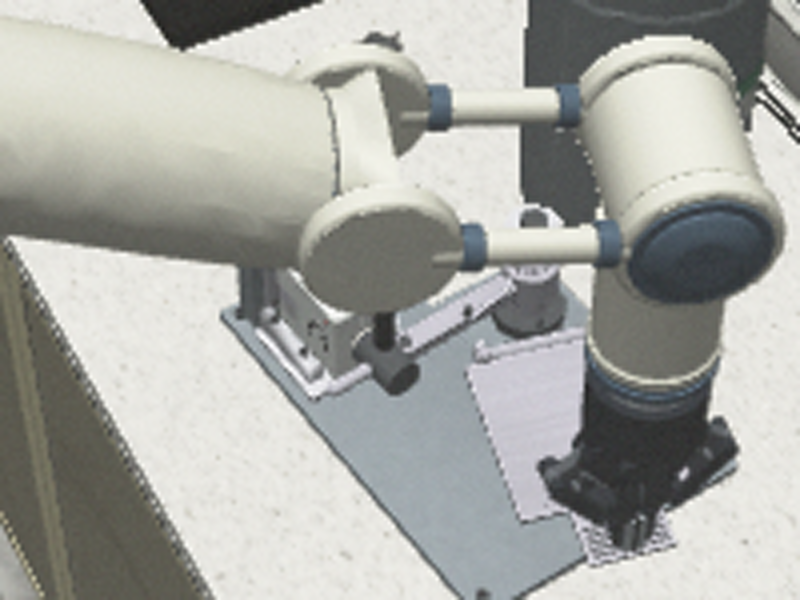

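Hammer has flown and rests against the adapter. Lift off.

>>> carry_out --increments '[[[0, -15, 0, 0, 0], [0, -40, 0, 0, 0], [0, -90, 0, 0, 0], [0, -150, 0, 0, 0], [0, -180, 0, 60, 0], [0, -180, 0, 120, 0], [0, -180, 0, 150, 0], [0, -180, 0, 150, 0], [0, -180, 0, 150, 0]]]'

```text
time_s: 26.22
ee_pos: [0.5195, -0.2935, 0.1997]
tcp_rot: [-3.135, 1.57, 1.383]
contact_force: [0.8, -0.2, 0.2]
grip_width: 0.001
```

```bash
python3 -c "
from h import *
rep()
im=robot.get_image('scene'); big=cv2.resize(im['color'][150:300,200:400],None,fx=4,fy=4,interpolation=cv2.INTER_CUBIC); cv2.imwrite('pics/s16.png',big[:,:,::-1])
im=robot.get_image('top'); W=cloud(im); X,Y,Z=W[...,0],W[...,1],W[...,2]
big=cv2.resize(im['color'][170:310,140:400],None,fx=3,fy=3,interpolation=cv2.INTER_CUBIC); cv2.imwrite('pics/t16.png',big[:,:,::-1])
m=(Z>.1)&(Z<.118)&(abs(X-.47)<.04)&(abs(Y-.03)<.04); pg=W[m].mean(0); d=PIV-pg[:2]; print('peg',pg,'q',np.arctan2(d[1],d[0])-YAW)
m=(Z>.079)&(Z<.088)&(Y>.04)&(Y<.128)&(abs(X-.459)<.05); print(cv2.minAreaRect(np.float32(W[m][:,:2])),Z[m].mean())
"
```

```text
t 26.225 tcp [ 0.5195 -0.2935  0.1997] q_tcp 1.245 r 0.3572 jawyaw -11.2 want -11.5 Ftan 0.8 Frad 0.1 Fz 0.2 g 0.001 J [-0.57  0.08  1.3   0.    1.76 -0.38]
peg [0.46780307 0.03514639 0.10873314] q 0.047436856797921256
((0.459444135427475, 0.094694584608078), (0.04395344480872154, 0.07123531401157379), 7.7803144454956055) 0.08169818536735013
```

View pics/s16.png

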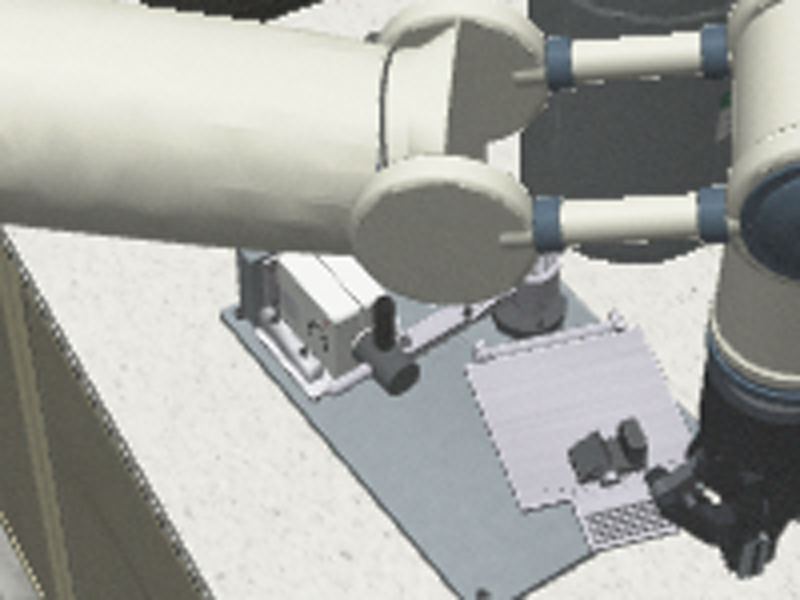

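View pics/t16.png

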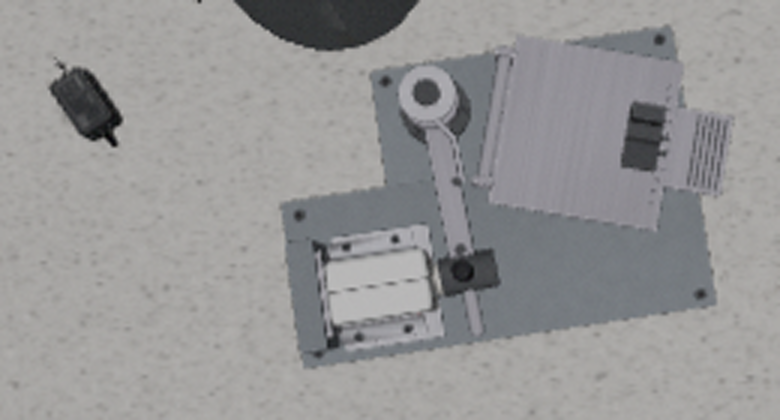

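Peg reads q ≈ 0.047 (0.05 expected when the adapter is seated), and the adapter is in place. Handing in.

```bash
python3 -c "
from h import *
print(robot.close_job())"
```

```text
the job is handed in; nothing more can be done
None
```

The impact test ran as asked. The hammer was cocked, the adapter seated and released, the hammer tripped from the thumb pad, and the job handed in at about 26 s.

- **Cocking:** I drew the hammer back by its peg in small steps. Ramp resistance rose to about 14 N, then the force fell below the plain spring force at about q = 1.28. Backing off 3 mm gave zero load on the hand, so the sear was holding. The force peaked well under the 30 N limit.
- **A disagreement:** The force first fell back to the plain spring value at about q = 1.25. Backing off 6 mm there showed the full spring force, so the sear had not caught. I drew on to the real catch.
- **Seating the adapter:** It touched the anvil at about 5.7 N and the nest floor at about 4 N. After release its top measured 82.5 mm high and square to the rig, with its centre at (0.458, 0.095), within 2 mm of the calculated nest point.
- **Trip:** I pressed the pad down to about 15.7 mm, a little past the 12–14 mm needed but short of the 17 mm bottom. The hand stayed outside the hammer's path and was then withdrawn.
- **Last checks:** The peg reads q ≈ 0.047, against the 0.05 expected on a seated adapter, and the adapter is still against the anvil. The robot touches nothing. I never moved the hand to the power bricks or mains plug, but I did not measure them again at the end.

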